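# Tap the clipper blade block home in its setting jig

## Task

Pick up the beech tapping tool from the oval tray and use its steel nose to nudge the blade block along the jig, under the hood, in small taps of about a centimetre, drawing the nose back clear of the block for a moment between taps, until you feel it come firmly up against the stop hidden in the hood. Tap softly: do not drive the block hard against the stop, touch it only with the tool, and leave it resting against the stop. Then lay the tool back in the tray without dropping it, leaving the clipper, the stack of combs and the white jar where they are.

Things in the scene. Friction and masses are not known exactly. Their poses are not given: they have to be found in the camera images.
- jig: Low dark steel bed, 180 x 66 mm, fixed on the crate top, with an open-topped channel 43 mm wide along its x axis; channel floor 5 mm and side walls 10 mm above its underside. Origin on the underside, on the channel's centre line; the bed spans x = -85 to +95 mm. The block is tapped towards +x, to the hood; z is up.
- hood: Aluminium hood over the jig's +x end, closed at top, back and sides, 62 mm wide, top 45.5 mm above the jig's underside. Jig's origin and axes; mouth at x = +18 mm, back at +97 mm. A rigid stop hidden inside, its place different every time, lets the block travel some 42 to 76 mm from its start, the tail staying outside. The block touches nothing of the hood but the stop and its feeler.
- feeler (a joint): Small, very light spring pin (under 0.4 N) in the hidden stop's face, not visible from outside. 0 = standing 3 mm proud of the stop (block not there yet); 0.003 m = pushed flush, the block lies against the stop. The stop's setting is spoilt if the block is pressed on it with more than 18 N; a few newtons are enough.
- block: Aluminium block 70 mm long (x) x 40 wide x 28 tall, about 0.2 kg, a toothed steel clipper blade on its top. Loose in the jig's channel, 1.5 mm play each side. Origin at the centre of its underside, 5 mm above the jig's underside; +x is the nose that goes into the hood, the tail face to be tapped is at x = -35 mm. Slides with about 1 to 2 N of friction, does not spring back.
- tool_center (a point): Centre of the handle of the tapping tool, half-way up. Beech handle 90 mm long (x) x 18 wide (y) x 30 tall (z), standing on its narrow edge in the tray; a round steel nose, 14 mm in diameter, sticks out of the +x end, its flat tip 80 mm from this point in x, its axis 5 mm below it. About 0.09 kg. Grip it across its width.
- tray: Oval steel tray fixed on the crate top, 216 mm long (x) x 116 mm wide (y), floor 3 mm and rim 8 mm above its underside. Origin at the centre of its underside.
- clipper_center (a point): Chrome clipper lying on the crate, about 175 mm long (x) x 46 wide x 38 tall; point at its centre. Leave alone.
- combs_center (a point): Stack of four black guard combs, 50 x 44 mm, 48 mm tall; point at its centre. Leave alone.
- jar_center (a point): White ceramic jar with a twist cap, 50 mm in diameter, 52 mm tall; point at its centre. Leave alone.
There are look-alikes about, which are no part of the job. Leave any turquoise look-alike of the part that bears tool_center alone. There is more than one size of the block; the one meant has the size given above.

How it is judged:
By the outcome, as a careful person would: the job done as asked, in the order asked, and still so for the second after the job is handed in, with the robot touching nothing.
It also fails if it takes over 67 s, if anything falls off the work surface, if the arm or the gripper's body presses on something with over 40 N, if the wrist force passes 120 N, or if a joint passes its speed limit or range.

## Robot

A 6-joint arm with a two-finger parallel gripper is mounted at the origin on the work surface. World frame = base frame: x ahead of the robot, y to its left, z up, the work surface at z = 0. Lengths are in mm, angles in rad, forces in N, time in s.
With the tool pointing down it reaches from about 400 to 925 mm from the base axis. Payload 12.5 kg.
Tool frame: the origin (TCP) lies midway between the tips of the shut fingers; the grasp point (between the pads) lies 19 mm behind it; z points along the fingers, y is the direction in which the jaws open and shut (so a half turn about z gives the same grasp; the last joint's range is limited). The gripper opens to 95 mm and grips with 3 to 60 N. Pads are 20 mm wide; open, the fingers measure 119 mm over their backs; the gripper's body (75 mm by 180 mm) begins 59 mm behind the grasp point.
Start: joints at [1.138, 0.491, 1.559, -0, 1.092, -0.106], TCP at [200.617, 591.945, 214.661] pointing down, gripper open.
Joint ranges: [-3.1, 3.1], [-0.84, 2.19], [0.05, 2.79], [-1.13, 4.28], [0.06, 2.93], [-2.69, 2.69]. Speed limits (rad/s): [2.22, 2.22, 2.79, 3.14, 3.14, 3.14].

## Interface

Orientations are given as [roll, pitch, yaw] about the fixed x, y, z axes, in that order (R = Rz(yaw) Ry(pitch) Rx(roll)).
In Python, from cell import * gives the robot as it stands. The module is installed in compiled form; this text tells all that it offers.
- The arm moves only by the tool carry_out, never from a script. Its argument "moves" is a list of rows, each an object of numbers: "dx", "dy", "dz": the shift along the tool's x, y, z in m; "twist": the turn about the tool's z in degrees. A call has 1 to 5 rows; each row is the pose to reach, as a shift and turn from the pose commanded when the call began, along the tool's axes at that moment; what a row does not reach only later rows make up. A row lasts 1/10 s, in which the tool goes at most 50 mm and 8.59 degrees, less where a joint would pass 70% of its speed; a pose out of reach is approached as far as the arm can. A call with a gripper value outside its range is refused whole. "grip" is the finger opening in m, from 0 to 0.0951, set as the call begins (left out, the last holds). The fingers move at their own pace and stop on an object; the grip force is fixed at half the most. Time passes only in rows, so rows that repeat a pose let the fingers close. It gives the time, the measured TCP pose, the force and the opening at its end, in the units of the state.
- state(): the state, without advancing time (a new reading comes with each control period).
- read_camera(name): name is "side" or "top"; returns (picture, depth): 480x640x3 uint8, red, green, blue; 480x640 float32, mm along the optical axis (not along the pixel's ray), 0 where there is no reading.
- camera_info(name): a dict with "mtx" (3x3 intrinsics, pixels), "R" (3x3) and "t" (3): a world point X has camera coordinates R X + t. Camera axes: x right, y down, z forward; pixel columns grow to the right and rows downward; lengths in mm; the calibration is good to about 2 mm. A picture is of the moment at which its call begins. camera_info takes no time and is no camera call.
- job_done(): hands the job in, once; it reports no verdict.
The state is a dict: "t": time; "joints": joint angles; "qvel": joint speeds; "tau": joint torques, N m; "eef_pos": TCP position; "tcp_rot": TCP orientation; "ft_force": force on the tool from outside, world axes, zero at the start; "moment": the same for the moment, N m; "opening": opening from 0.0 (shut) to 1.0 (fully open).
Only numpy, scipy, OpenCV 4.12 (cv2) and the standard library are available. Lean on these libraries where they do the work, as an engineer would, in place of code of your own. Each camera call takes 0.05 s, during which the arm holds its last target. There are 200 camera calls.

## Working session

There is one attempt and no reset: what is moved stays moved. The work goes in short steps, Python scripts to look and compute and a tool call to move; the robot and the scene stay as the last step left them, time stands still between calls to the robot, and variables do not carry over. Pictures are saved under pics/ and viewed, about 8 in all and at most 12, crops included, and the job is handed in when it is done.

Besides the shell and the picture viewer there is one more tool, called after "Request:" as name(argument=value, ...) on one line, values as JSON. carry_out: Moves the arm, as the interface text tells. Its arguments: {"type":"object","properties":{"moves":{"type":"array","items":{"type":"object","properties":{"dx":{"type":"number"},"dy":{"type":"number"},"dz":{"type":"number"},"twist":{"type":"number"}}}},"grip":{"type":"number"}},"required":["moves"]}

```bash
mkdir -p pics
cat > h.py <<'E'
from cell import *
import numpy as np, cv2
def grab(n,tag):
    p,d=read_camera(n); np.savez(f'{tag}.npz',p=p,d=d); cv2.imwrite(f'pics/{tag}.png',p[:,:,::-1]); return p,d
def cam(n):
    c=camera_info(n); return np.array(c['mtx']),np.array(c['R']),np.array(c['t']).ravel()
def plane(n,uv,z):
    K,R,t=cam(n); uv=np.atleast_2d(uv).astype(float)
    r=(np.linalg.inv(K)@np.c_[uv,np.ones(len(uv))].T).T@R; c=-R.T@t
    return c+r*((z-c[2])/r[:,2])[:,None]
def cloud(n,d):
    K,R,t=cam(n); v,u=np.indices(d.shape); 
    P=np.stack([(u-K[0,2])/K[0,0]*d,(v-K[1,2])/K[1,1]*d,d],-1)
    return (P-t)@R
E
python3 - <<'E'
from h import *
for n in('top','side'):
    grab(n,n+'1'); K,R,t=cam(n); print(n,K.round(1).tolist(),(-R.T@t).round(1),R.round(3).tolist())
s=state();print(s)
E
```

```text
top [[587.9, 0.0, 305.4], [0.0, 587.9, 241.9], [0.0, 0.0, 1.0]] [ 386.5   80.  1426. ] [[0.012, -1.0, -0.012], [-0.996, -0.011, -0.094], [0.094, 0.013, -0.996]]
side [[543.6, 0.0, 314.8], [0.0, 543.6, 244.5], [0.0, 0.0, 1.0]] [ 208.4 -550.3  943.8] [[0.913, -0.408, 0.01], [-0.299, -0.685, -0.664], [0.278, 0.603, -0.748]]
{'t': 0.1, 'joints': array([ 1.13841258e+00,  4.91505799e-01,  1.55937089e+00,  1.16573426e-05,
        1.09169261e+00, -1.05584749e-01]), 'qvel': array([-1.68434906e-03, -1.27668294e-03, -5.82614731e-04,  7.00449091e-04,
        9.22906239e-05,  5.18857430e-04]), 'tau': array([ 2.78552820e-03, -6.13621259e+01, -2.58605146e+01,  6.94520096e-02,
        4.70191694e-02,  1.19630172e-05]), 'eef_pos': array([200.51414987, 591.7470643 , 214.12219912]), 'tcp_rot': array([-3.14062254e+00, -1.13209480e-04,  2.81478822e+00]), 'ft_force': array([ 0.16627335, -0.41754386,  0.23341797]), 'moment': array([ 0.01310636, -0.01158042,  0.03705684]), 'opening': 0.9950506425160679}
```

View pics/top1.png

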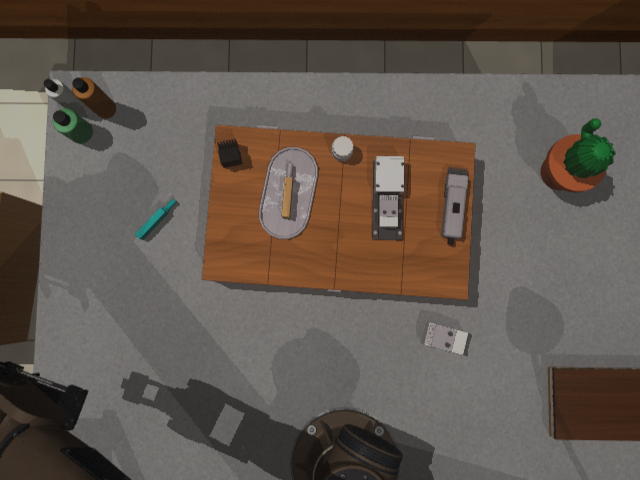

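View pics/side1.png

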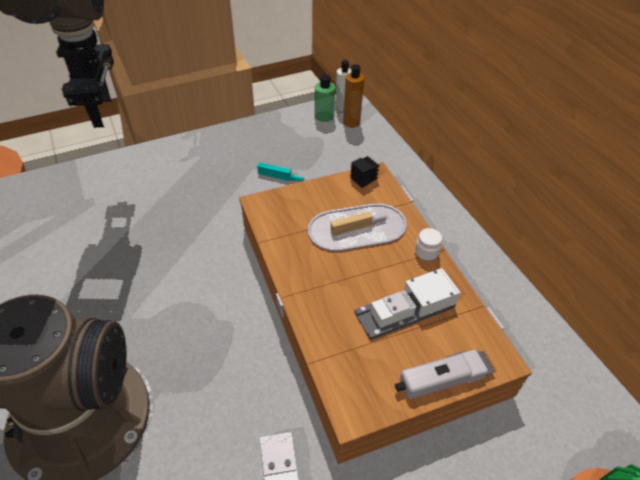

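The top view shows:
- **Tools:** the beech tool is in the oval tray at (287,195), with its nose pointing up the image (+x). The turquoise look-alike is on the bench at (156,218).
- **Blocks:** one sits in the jig at (388,212), in front of the hood at (389,174). A bigger-looking block lies loose on the bench at (446,338).
- **Leave alone:** the combs (230,152), jar (343,149) and clipper (455,205).

The beech tool in the tray and the block in the jig fit the description. I'll confirm both in a crop and measure them.

Run:
```python
from h import *
a=np.load('top1.npz');b=np.load('side1.npz')
A=cv2.resize(a['p'][135:255,250:420],None,fx=4.5,fy=4.5,interpolation=cv2.INTER_CUBIC)
cv2.imwrite('pics/crop1.png',A[:,:,::-1])
B=cv2.resize(b['p'][195:345,295:475],None,fx=4,fy=4,interpolation=cv2.INTER_CUBIC)
cv2.imwrite('pics/crop2.png',B[:,:,::-1])
for n,o in(('top',a),('side',b)):
    p,d=o['p'],o['d']; C=cloud(n,d); 
    hsv=cv2.cvtColor(p,cv2.COLOR_RGB2HSV)
    X,Y,Z=C[...,0],C[...,1],C[...,2]
    box=(X>380)&(X<640)&(Y>-180)&(Y<330)&(d>0)
    h,e=np.histogram(Z[box],bins=np.arange(0,160,2)); print(n,[(int(e[i]),int(h[i])) for i in np.argsort(h)[::-1][:6]])
    # beech
    m=((hsv[...,0]>10)&(hsv[...,0]<25)&(hsv[...,1]>70)&(hsv[...,2]>110)&(Z>90)).astype(np.uint8)
    k,l,s,c=cv2.connectedComponentsWithStats(m)
    for i in range(1,k):
        if s[i,4]>40: 
            q=C[l==i]; print('beech?',c[i].round(1),s[i].tolist(),np.median(q,0).round(1),np.percentile(q[:,2],[5,95]).round(1))
    for nm,uv in dict(hood=(389,174),block=(388,222),tool=(287,195),loose=(432,335),turq=(156,218)).items() if n=='top' else dict(hood=(433,293),block=(385,312),tool=(350,223)).items():
        print(nm,C[uv[1],uv[0]].round(1))
```

```text
top [(100, 5608), (98, 4943), (102, 3871), (96, 2629), (104, 2083), (94, 885)]
beech? [84.4 89.9] [73, 77, 20, 21, 160] [839.5 594.  150. ] [146.1 154.3]
beech? [337.5 219.6] [202, 125, 273, 174, 29491] [541.1  21.3 100.3] [ 95.8 104.9]
beech? [286.5 196.6] [282, 177, 10, 40, 307] [608.  139.9 133.4] [129.3 137.9]
hood [659.  -85.8 146.9]
block [553.7 -84.8 135.9]
tool [612.1 139.2 134.3]
loose [ 301.7 -200.7   31.5]
turq [571.  457.1  32.8]
side [(100, 9406), (98, 5017), (102, 4707), (0, 1247), (104, 1178), (96, 663)]
beech? [205.2  10.7] [201, 0, 10, 21, 79] [ 603.4 1190.2  120.6] [ 92.8 149.3]
beech? [214.6   8.9] [211, 0, 7, 19, 54] [ 636.  1191.2  119.5] [ 94.9 145. ]
beech? [550.   41.6] [477, 0, 163, 117, 1867] [1382.4  519.8  197. ] [174.6 241.3]
beech? [592.   12.7] [569, 0, 45, 27, 121] [1382.9  377.3  324.2] [320.7 327.9]
beech? [601.9  11.9] [579, 0, 46, 26, 124] [1382.8  348.1  337.4] [333.8 341.8]
beech? [628.   15.8] [609, 6, 31, 19, 123] [1382.7  276.1  359.4] [354.6 365.2]
beech? [513.1  53.7] [487, 37, 49, 38, 286] [1382.3  586.7  106.4] [ 92.5 117.9]
beech? [614.3  67.5] [581, 39, 59, 51, 651] [1382.8  250.6  240.2] [227.5 253.3]
beech? [353.9  77.9] [345, 73, 19, 10, 104] [839.8 591.6 150.3] [147.1 154. ]
beech? [621.4 136.4] [596, 119, 44, 32, 200] [1383.1  151.6  103.1] [ 91.5 115.2]
beech? [366.8 305.2] [239, 162, 293, 283, 33963] [524.8 -50.6 100.9] [ 98.3 103.5]
beech? [350.4 220.9] [331, 212, 41, 20, 387] [603.8 134.4 132.6] [121.6 136.2]
beech? [591.3 474.3] [572, 469, 39, 11, 284] [ 712.2 -463.6  105.9] [103.1 108.9]
hood [ 652.9 -102.2  148.3]
block [559.1 -95.1 133.3]
tool [601.5 130.3 131.6]
```

View pics/crop1.png

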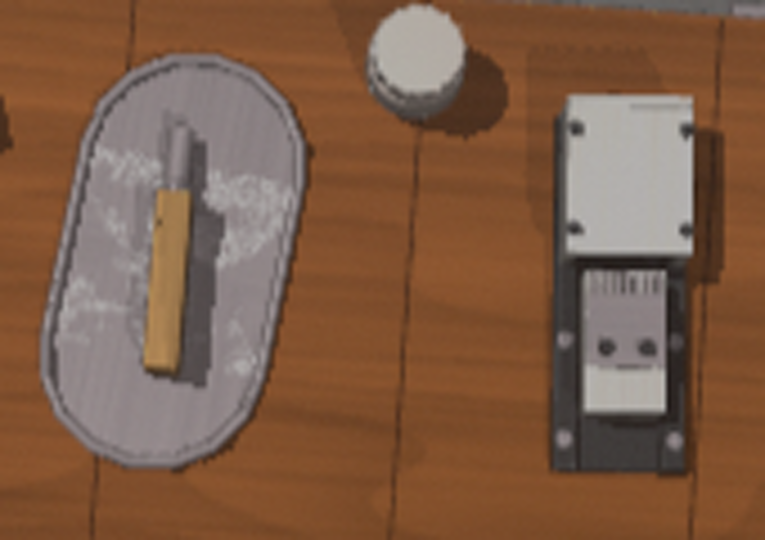

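View pics/crop2.png

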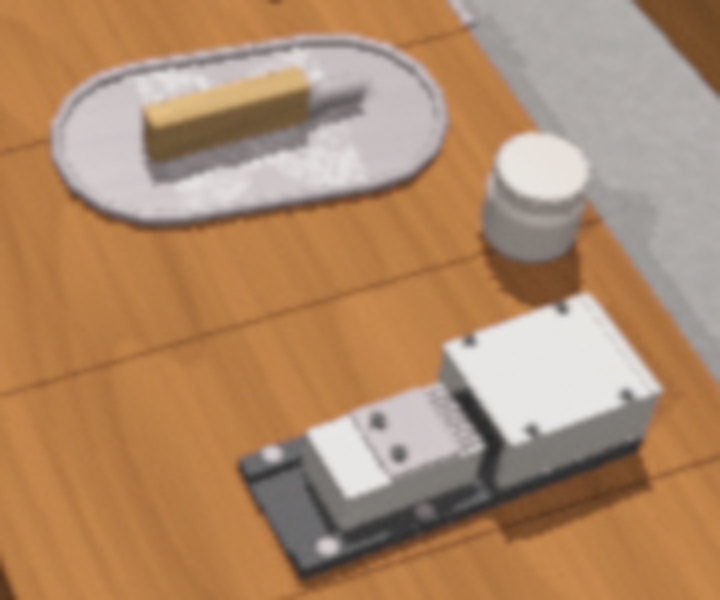

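The crops confirm it. The beech tool (standing on its narrow edge, nose +x) and the block in the jig's channel are the ones meant. The loose bench block has a white end on the other side and is not in a jig. Next I'll fit the axes in both views.

Run:
```python
from h import *
def rect(n,m,z,nm):
    cs,_=cv2.findContours(m.astype(np.uint8),cv2.RETR_EXTERNAL,cv2.CHAIN_APPROX_NONE)
    c=max(cs,key=cv2.contourArea)[:,0]; P=plane(n,c,z)[:,:2].astype(np.float32)
    (cx,cy),(w,h),a=cv2.minAreaRect(P); bx=cv2.boxPoints(((cx,cy),(w,h),a))
    e=[bx[1]-bx[0],bx[2]-bx[1]]; e=max(e,key=lambda v:abs(v[0])) if abs(abs(e[0][0])-abs(e[1][0]))>5 else e[0]
    e=e*np.sign(e[0]); print(n,nm,'c',round(cx,1),round(cy,1),'size',round(w,1),round(h,1),'yaw',round(np.degrees(np.arctan2(e[1],e[0])),2),'n',len(c),'ext x',P[:,0].min().round(1),P[:,0].max().round(1))
for n in('top','side'):
    o=np.load(n+'1.npz');p,d=o['p'],o['d'];C=cloud(n,d);X,Y,Z=[C[...,i] for i in range(3)]
    hsv=cv2.cvtColor(p,cv2.COLOR_RGB2HSV).astype(int);H,S,V=[hsv[...,i] for i in range(3)]
    near=(X>480)&(X<720)&(d>0)
    beech=(H>10)&(H<28)&(S>70)&near&(Y>90)&(Y<190)&(Z>118)
    tp=beech if n=='top' else beech&(V>np.percentile(V[beech],45))
    rect(n,tp,133,'handle top')
    J=near&(Y>-140)&(Y<-50)
    rect(n,J&(Z>139)&(S<60)&(V>(185 if n=='top' else 190)),145.5,'hood')
    rect(n,J&(Z>122)&(Z<139)&(X<605)&(S<60)&(V>110),133,'block')
    rect(n,J&(V<95)&(S<90)&(X<640)&(Z<125),110,'jig dark')
    tr=near&(Y>70)&(Y<220)&(S<60)&(Z<118)
    rect(n,tr,108,'tray')
    nose=tr=near&(Y>100)&(Y<180)&(S<60)&(Z>112)&(X>640)
    if nose.sum()>5: q=np.argwhere(nose)[:,::-1]; P=plane(n,q,118);print('nose',len(q),P[:,0].max().round(1),P[P[:,0]>P[:,0].max()-12].mean(0).round(1))
    # end line of block (tail) depth check
    for nm,m in(('handle',tp),('hood',J&(Z>139)),('block',J&(Z>125)&(Z<140)&(X<600))): print('   medZ',nm,np.median(Z[m]).round(1))
```

```text
top handle top c 608.3 139.3 size 18.6 90.6 yaw -3.64 n 91 ext x 562.9 653.1Traceback (most recent call last):
  File "<stdin>", line 16, in <module>
  File "<stdin>", line 4, in rect
ValueError: max() iterable argument is empty
```

```bash
cat > fit.py <<'E'
from h import *
def rect(n,m,z,nm):
    m=cv2.morphologyEx(m.astype(np.uint8),cv2.MORPH_OPEN,np.ones((2,2),np.uint8))
    cs,_=cv2.findContours(m,cv2.RETR_EXTERNAL,cv2.CHAIN_APPROX_NONE)
    if not cs: print(n,nm,'none'); return
    c=max(cs,key=cv2.contourArea)[:,0]; P=plane(n,c,z)[:,:2].astype(np.float32)
    (cx,cy),(w,h),a=cv2.minAreaRect(P); a=(a+45)%90-45
    print(n,nm,'c',round(cx,1),round(cy,1),'size',round(w,1),round(h,1),'yaw',round(a,2),'ext x',P[:,0].min().round(1),P[:,0].max().round(1),'y',P[:,1].min().round(1),P[:,1].max().round(1))
E
python3 - <<'E'
from fit import *
for n in('top','side'):
    o=np.load(n+'1.npz');p,d=o['p'],o['d'];C=cloud(n,d);X,Y,Z=[C[...,i] for i in range(3)]
    hsv=cv2.cvtColor(p,cv2.COLOR_RGB2HSV).astype(int);H,S,V=[hsv[...,i] for i in range(3)]
    u=(389,174) if n=='top' else (433,293); print('hood hsv',hsv[u[1],u[0]])
    near=(X>480)&(X<720)&(d>0)
    beech=(H>10)&(H<28)&(S>70)&near&(Y>90)&(Y<190)&(Z>118)
    rect(n,beech if n=='top' else beech&(V>np.percentile(V[beech],45)),133,'handle top')
    J=near&(Y>-140)&(Y<-50)
    rect(n,J&(Z>136)&(S<60)&(V>V[u[1],u[0]]-25)&(X>590),145.5,'hood')
    rect(n,J&(Z>122)&(Z<141)&(X<608)&(S<60)&(V>110),133,'block')
    rect(n,J&(V<95)&(S<110)&(X<640)&(Z<125),110,'jig dark')
    rect(n,near&(Y>70)&(Y<220)&(S<60)&(Z<118),108,'tray')
    nose=near&(Y>100)&(Y<180)&(S<60)&(Z>112)&(X>640)
    q=np.argwhere(nose)[:,::-1]
    if len(q): P=plane(n,q,118);print('nose',len(q),P[:,0].max().round(1),P[P[:,0]>P[:,0].max()-12].mean(0).round(1))
    for nm,m in(('hood',J&(Z>138)),('block',J&(Z>125)&(Z<140)&(X<590))): print('   medZ',nm,np.median(Z[m]).round(1))
E
```

```text
hood hsv [ 12   7 179]
top handle top c 606.0 137.1 size 18.6 90.6 yaw -3.65 ext x 560.7 650.9 y 126.1 147.7
top hood c 659.4 -89.3 size 76.7 59.6 yaw 0.03 ext x 621.0 697.8 y -119.1 -59.5
top block c 574.3 -88.6 size 37.7 62.9 yaw -0.01 ext x 542.9 605.8 y -107.4 -69.7
top jig dark c 576.4 -89.4 size 120.6 65.4 yaw 0.06 ext x 516.1 636.7 y -122.0 -56.6
top tray c 618.3 136.5 size 114.9 209.2 yaw -10.92 ext x 516.2 716.6 y 70.4 201.1
nose 92 713.5 [713.5 161.8 118. ]
   medZ hood 145.4
   medZ block 134.6
hood hsv [  0   3 232]
side handle top c 609.0 135.8 size 16.3 88.0 yaw -3.89 ext x 564.9 653.1 y 125.4 145.8
side hood c 662.4 -89.3 size 60.9 77.3 yaw -0.84 ext x 623.6 701.4 y -120.2 -58.9
side block c 576.1 -91.3 size 47.0 69.1 yaw -0.48 ext x 541.5 610.6 y -114.8 -67.8
side jig dark c 577.8 -96.1 size 121.6 62.6 yaw 1.09 ext x 517.5 639.1 y -126.5 -63.7
side tray c 621.9 133.5 size 116.9 209.9 yaw -10.78 ext x 518.1 721.6 y 66.4 199.7
nose 97 688.9 [682.5 134.1 118. ]
   medZ hood 146.1
   medZ block 134.6
```

```bash
cat > go.py <<'E'
import sys
from h import *
x,y,z,yaw=map(float,sys.argv[1:5]); s=state(); p=s['eef_pos']; w=s['tcp_rot'][2]
D=np.array([x,y,z])-p; dx=np.array([np.cos(w),np.sin(w)]); dy=np.array([np.sin(w),-np.cos(w)])
tw=-((yaw-np.degrees(w)+180)%360-180)
print('t',round(s['t'],2),'pos',p.round(2),'rot',np.degrees(s['tcp_rot']).round(2),'F',s['ft_force'].round(2),'open',round(s['opening'],3))
print('dx %.4f dy %.4f dz %.4f twist %.2f'%(D[:2]@dx/1e3,D[:2]@dy/1e3,-D[2]/1e3,tw))
E
python3 go.py 608 138.7 180 176.4
python3 - <<'E'
from fit import *
n='side'
o=np.load(n+'1.npz');p,d=o['p'],o['d'];C=cloud(n,d);X,Y,Z=[C[...,i] for i in range(3)]
hsv=cv2.cvtColor(p,cv2.COLOR_RGB2HSV).astype(int);H,S,V=[hsv[...,i] for i in range(3)]
b=(H>10)&(H<28)&(S>70)&(Y>90)&(Y<190)&(Z>118)&(X>480)&(X<720)
print(np.percentile(V[b],[5,25,50,75,95]))
q=np.argwhere(b)[:,::-1]; P=plane(n,q,133); print(P.min(0),P.max(0))
for t in (150,170,185):
  cs,_=cv2.findContours((b&(V>t)).astype(np.uint8),0,1)
  if cs: c=max(cs,key=cv2.contourArea)[:,0]; print(t,cv2.minAreaRect(plane(n,c,133)[:,:2].astype(np.float32)))
E
```

```text
t 0.1 pos [200.51 591.75 214.12] rot [-1.7994e+02 -1.0000e-02  1.6128e+02] F [ 0.17 -0.42  0.23] open 0.995
dx -0.5314 dy -0.2983 dz 0.0341 twist -15.12
[108. 113. 182. 215. 221.]
[558.18169268 115.0755239  133.        ] [652.56233766 149.20271993 133.        ]
150 ((607.9664306640625, 138.92160034179688), (16.977378845214844, 89.07975769042969), 86.37581634521484)
170 ((608.5206298828125, 139.46011352539062), (15.839408874511719, 88.02766418457031), 86.15238189697266)
185 ((609.0029296875, 139.91969299316406), (14.85745906829834, 87.12751007080078), 86.16417694091797)
```

Request:
carry_out(moves=[{"dx": -0.02, "dy": -0.011}, {"dx": -0.055, "dy": -0.031}, {"dx": -0.095, "dy": -0.053}, {"dx": -0.135, "dy": -0.076}, {"dx": -0.175, "dy": -0.098}], grip=0.05)

```text
schema error: expected keys dx, dy, dz, twist
```

Request:
carry_out(moves=[{"dx": -0.04, "dy": -0.022}, {"dx": -0.08, "dy": -0.044}, {"dx": -0.12, "dy": -0.067}, {"dx": -0.16, "dy": -0.09}, {"dx": -0.2, "dy": -0.112}])

```text
schema error: expected keys dx, dy, dz, twist
```

Request:
carry_out(moves=[{"dx": -0.04, "dy": -0.022, "twist": -4}, {"dx": -0.08, "dy": -0.044, "twist": -8}, {"dx": -0.12, "dy": -0.067, "twist": -12}, {"dx": -0.145, "dy": -0.08, "twist": -15}, {"dx": -0.156, "dy": -0.088, "twist": -15.1}])

```text
schema error: expected keys dx, dy, dz, twist
```

```bash
python3 go.py 608.3 139.2 140 176.35; python3 -c "
from h import *
p,d=grab('side','side2')
cv2.imwrite('pics/s2.png',cv2.resize(p[100:330,220:500],None,fx=2.5,fy=2.5)[:,:,::-1])"
```

```text
t 0.1 pos [200.51 591.75 214.12] rot [-1.7994e+02 -1.0000e-02  1.6128e+02] F [ 0.17 -0.42  0.23] open 0.995
dx -0.5315 dy -0.2977 dz 0.0741 twist -15.07
```

View pics/s2.png

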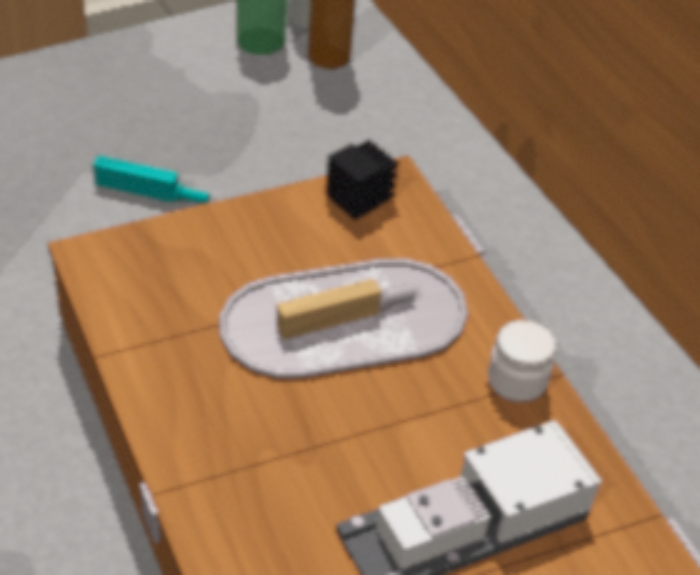

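The moves were refused because each row needs all four keys. The picture shows the scene unchanged, with the tool still in the tray at (340,305) in the crop.

Request:
carry_out(moves=[{"dx": -0.02, "dy": -0.011, "dz": 0, "twist": 0}, {"dx": -0.055, "dy": -0.031, "dz": 0, "twist": 0}, {"dx": -0.095, "dy": -0.053, "dz": 0, "twist": 0}, {"dx": -0.135, "dy": -0.076, "dz": 0, "twist": 0}, {"dx": -0.175, "dy": -0.098, "dz": 0, "twist": 0}], grip=0.05)

```text
t: 0.65
eef_pos: [335.7, 441.5, 214.5]
tcp_rot: [-3.141, -0.0, 2.815]
ft_force: [0.4, 0.2, 0.0]
opening: 0.638
```

Request:
carry_out(moves=[{"dx": -0.04, "dy": -0.022, "dz": 0, "twist": 0}, {"dx": -0.08, "dy": -0.044, "dz": 0, "twist": 0}, {"dx": -0.12, "dy": -0.067, "dz": 0, "twist": 0}, {"dx": -0.16, "dy": -0.09, "dz": 0, "twist": 0}, {"dx": -0.2, "dy": -0.112, "dz": 0, "twist": 0}])

```text
t: 1.15
eef_pos: [489.3, 271.0, 214.6]
tcp_rot: [3.142, -0.0, 2.815]
ft_force: [0.6, 2.3, 0.3]
opening: 0.526
```

Request:
carry_out(moves=[{"dx": -0.04, "dy": -0.022, "dz": 0, "twist": -4}, {"dx": -0.08, "dy": -0.044, "dz": 0, "twist": -8}, {"dx": -0.12, "dy": -0.067, "dz": 0, "twist": -12}, {"dx": -0.145, "dy": -0.08, "dz": 0, "twist": -15}, {"dx": -0.156, "dy": -0.088, "dz": 0, "twist": -15.1}])

```text
t: 1.65
eef_pos: [609.1, 137.3, 214.1]
tcp_rot: [-3.141, -0.0, 3.077]
ft_force: [-0.9, -0.1, -0.3]
opening: 0.525
```

```bash
python3 go.py 608.3 139.2 140 176.35
```

```text
t 1.65 pos [609.14 137.27 214.07] rot [-1.7999e+02 -2.0000e-02  1.7630e+02] F [-0.86 -0.11 -0.32] open 0.525
dx 0.0010 dy 0.0019 dz 0.0741 twist -0.05
```

Request:
carry_out(moves=[{"dx": 0.001, "dy": 0.002, "dz": 0.03, "twist": 0}, {"dx": 0.001, "dy": 0.002, "dz": 0.06, "twist": 0}, {"dx": 0.001, "dy": 0.002, "dz": 0.085, "twist": 0}, {"dx": 0.001, "dy": 0.002, "dz": 0.1, "twist": 0}, {"dx": 0.001, "dy": 0.002, "dz": 0.106, "twist": 0}])

```text
t: 2.15
eef_pos: [605.7, 141.9, 107.0]
tcp_rot: [-3.141, -0.003, 3.078]
ft_force: [0.1, -0.2, 0.1]
opening: 0.527
```

Request:
carry_out(moves=[{"dx": 0, "dy": 0, "dz": 0, "twist": 0}, {"dx": 0, "dy": 0, "dz": 0, "twist": 0}])

```text
t: 2.35
eef_pos: [607.2, 141.7, 109.5]
tcp_rot: [3.141, 0.001, 3.078]
ft_force: [0.3, 0.0, -0.0]
opening: 0.524
```

```bash
python3 go.py 608.3 139.2 107.5 176.35; python3 -c "
from h import *
p,d=grab('side','side3')
cv2.imwrite('pics/s3.png',cv2.resize(p[130:280,270:450],None,fx=4,fy=4)[:,:,::-1])"
```

```text
t 2.35 pos [607.17 141.72 109.5 ] rot [1.7998e+02 6.0000e-02 1.7637e+02] F [ 0.29  0.02 -0.01] open 0.524
dx -0.0013 dy -0.0024 dz 0.0020 twist 0.02
```

View pics/s3.png

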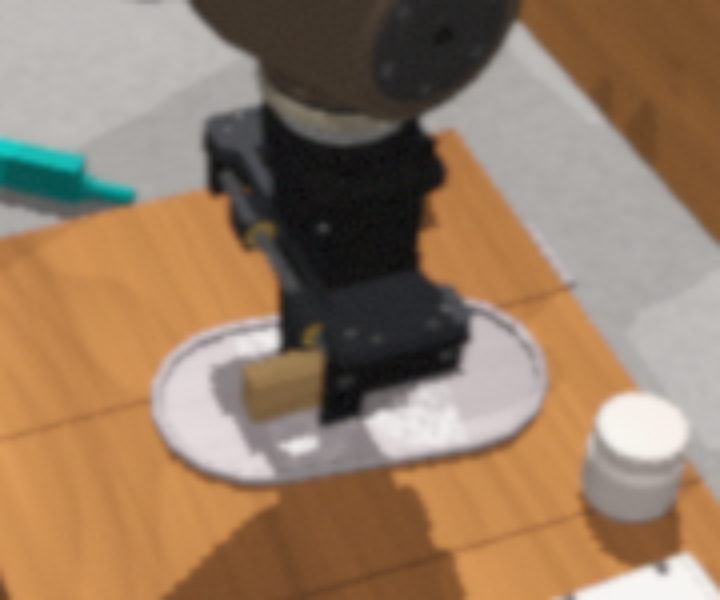

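The picture shows the handle (285,385 in the crop) lying between the open fingers. I'll correct about 2 mm sideways and close.

Request:
carry_out(moves=[{"dx": -0.001, "dy": -0.0024, "dz": 0.0015, "twist": 0}, {"dx": -0.001, "dy": -0.0024, "dz": 0.0015, "twist": 0}, {"dx": -0.001, "dy": -0.0024, "dz": 0.0015, "twist": 0}])

```text
t: 2.7
eef_pos: [608.0, 138.8, 107.4]
tcp_rot: [3.141, 0.001, 3.078]
ft_force: [-0.0, 0.7, 0.3]
opening: 0.525
```

Request:
carry_out(moves=[{"dx": 0, "dy": 0, "dz": 0, "twist": 0}, {"dx": 0, "dy": 0, "dz": 0, "twist": 0}, {"dx": 0, "dy": 0, "dz": 0, "twist": 0}, {"dx": 0, "dy": 0, "dz": 0, "twist": 0}, {"dx": 0, "dy": 0, "dz": 0, "twist": 0}], grip=0)

```text
t: 3.2
eef_pos: [607.8, 138.9, 107.1]
tcp_rot: [3.141, 0.0, 3.078]
ft_force: [0.0, 0.0, -1.1]
opening: 0.19
```

Request:
carry_out(moves=[{"dx": 0, "dy": 0, "dz": 0, "twist": 0}, {"dx": 0, "dy": 0, "dz": 0, "twist": 0}])

```text
t: 3.4
eef_pos: [607.8, 138.9, 107.1]
tcp_rot: [3.141, 0.0, 3.078]
ft_force: [0.5, -0.0, -0.4]
opening: 0.187
```

```bash
python3 go.py 608.3 139.2 107.5 176.35
```

```text
t 3.4 pos [607.83 138.88 107.14] rot [179.99   0.   176.38] F [ 0.46 -0.02 -0.36] open 0.187
dx -0.0004 dy 0.0003 dz -0.0004 twist 0.03
```

Request:
carry_out(moves=[{"dx": 0, "dy": 0, "dz": 0.0005, "twist": 0}, {"dx": 0, "dy": 0, "dz": 0.0005, "twist": 0}, {"dx": 0, "dy": 0, "dz": 0.0005, "twist": 0}])

```text
t: 3.7
eef_pos: [607.8, 138.9, 107.1]
tcp_rot: [3.141, 0.0, 3.078]
ft_force: [-2.0, -1.1, 5.6]
opening: 0.187
```

Request:
carry_out(moves=[{"dx": 0, "dy": 0, "dz": -0.02, "twist": 0}, {"dx": 0, "dy": 0, "dz": -0.05, "twist": 0}, {"dx": 0, "dy": 0, "dz": -0.075, "twist": 0}, {"dx": 0, "dy": 0, "dz": -0.0785, "twist": 0}, {"dx": 0, "dy": 0, "dz": -0.0785, "twist": 0}])

```text
t: 4.2
eef_pos: [607.8, 138.9, 185.1]
tcp_rot: [3.141, 0.001, 3.078]
ft_force: [-0.2, -0.2, -0.4]
opening: 0.19
```

```bash
python3 go.py 440 -87 185 180
```

```text
t 4.2 pos [607.8  138.85 185.11] rot [1.7999e+02 4.0000e-02 1.7637e+02] F [-0.23 -0.22 -0.44] open 0.19
dx 0.1532 dy -0.2360 dz 0.0001 twist -3.63
```

Request:
carry_out(moves=[{"dx": 0.02, "dy": -0.03, "dz": 0, "twist": -1}, {"dx": 0.043, "dy": -0.067, "dz": 0, "twist": -2}, {"dx": 0.066, "dy": -0.104, "dz": 0, "twist": -3}, {"dx": 0.09, "dy": -0.143, "dz": 0, "twist": -3.6}, {"dx": 0.113, "dy": -0.18, "dz": 0, "twist": -3.6}])

```text
t: 4.7
eef_pos: [481.7, -34.7, 183.6]
tcp_rot: [3.141, -0.002, -3.141]
ft_force: [1.1, -0.4, -0.3]
opening: 0.183
```

Request:
carry_out(moves=[{"dx": 0.018, "dy": -0.03, "dz": 0, "twist": 0}, {"dx": 0.03, "dy": -0.048, "dz": 0, "twist": 0}, {"dx": 0.034, "dy": -0.053, "dz": 0, "twist": 0}, {"dx": 0.034, "dy": -0.053, "dz": 0, "twist": 0}, {"dx": 0.034, "dy": -0.053, "dz": 0, "twist": 0}])

```text
t: 5.2
eef_pos: [449.9, -86.1, 184.6]
tcp_rot: [3.141, -0.001, 3.141]
ft_force: [0.3, 0.0, -0.8]
opening: 0.187
```

```bash
python3 go.py 445 -87.3 116 180
python3 - <<'E'
from h import *
# top view: block & tool nose
p,d=grab('top','top4')
cv2.imwrite('pics/t4.png',cv2.resize(p[140:320,330:490],None,fx=3.3,fy=3.3,interpolation=cv2.INTER_CUBIC)[:,:,::-1])
E
```

```text
t 5.2 pos [449.94 -86.05 184.63] rot [ 1.7997e+02 -3.0000e-02  1.7999e+02] F [ 0.29  0.02 -0.84] open 0.187
dx 0.0049 dy -0.0012 dz 0.0686 twist -0.01
```

View pics/t4.png

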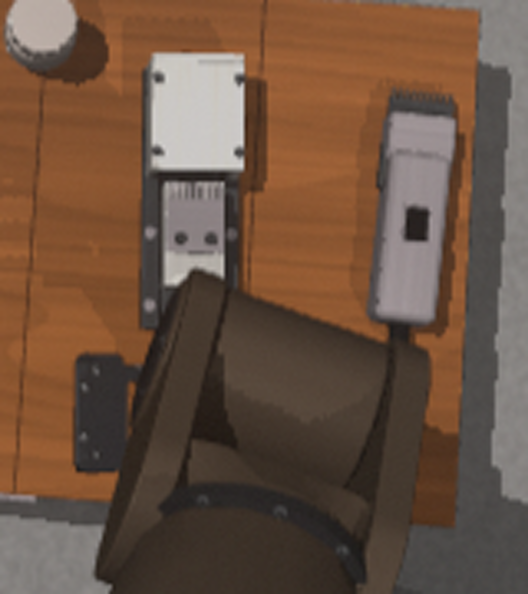

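The arm hides the nose in the top view. The block is still in place at (193,235) in the crop, and the clipper is clear to the right. I'll lower now, about 20 mm short of the tail, and check from the side.

Request:
carry_out(moves=[{"dx": 0.005, "dy": -0.001, "dz": 0.02, "twist": 0}, {"dx": 0.005, "dy": -0.001, "dz": 0.045, "twist": 0}, {"dx": 0.005, "dy": -0.001, "dz": 0.06, "twist": 0}, {"dx": 0.005, "dy": -0.001, "dz": 0.068, "twist": 0}, {"dx": 0.005, "dy": -0.001, "dz": 0.068, "twist": 0}])

```text
t: 5.75
eef_pos: [444.7, -86.9, 116.3]
tcp_rot: [3.141, -0.002, -3.141]
ft_force: [-0.7, 0.4, -1.0]
opening: 0.187
```

Request:
carry_out(moves=[{"dx": 0, "dy": 0, "dz": 0, "twist": 0}, {"dx": 0, "dy": 0, "dz": 0, "twist": 0}])

```text
t: 5.95
eef_pos: [445.1, -87.6, 117.8]
tcp_rot: [-3.141, 0.001, 3.141]
ft_force: [-1.3, 0.8, -0.3]
opening: 0.187
```

```bash
python3 go.py 455 -87.3 116 180
python3 - <<'E'
from h import *
p,d=grab('side','side5')
cv2.imwrite('pics/s5.png',cv2.resize(p[260:380,290:470],None,fx=4,fy=4,interpolation=cv2.INTER_CUBIC)[:,:,::-1])
E
```

```text
t 5.95 pos [445.12 -87.57 117.76] rot [-1.7998e+02  7.0000e-02  1.7999e+02] F [-1.29  0.78 -0.34] open 0.187
dx -0.0099 dy 0.0003 dz 0.0018 twist -0.01
```

View pics/s5.png

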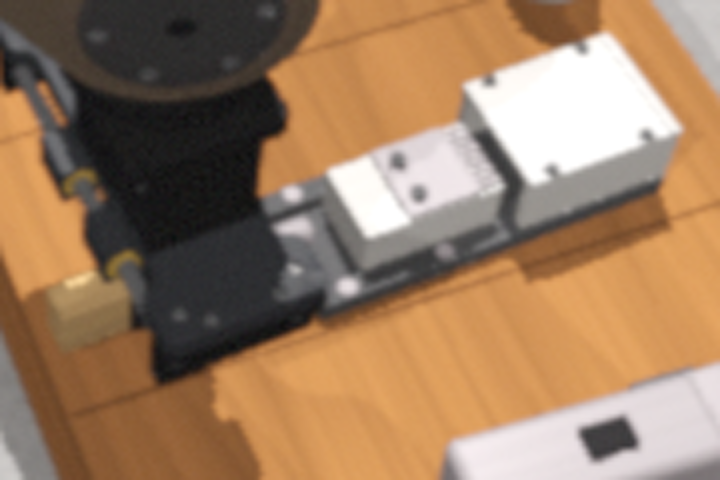

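The side view shows the nose (about 310,260 in the crop) in line with the block's tail, some 20 mm short of it. I'll lower by 1.5 mm, close up, and make the first soft tap.

Request:
carry_out(moves=[{"dx": -0.004, "dy": 0, "dz": 0.0015, "twist": 0}, {"dx": -0.008, "dy": 0, "dz": 0.0015, "twist": 0}, {"dx": -0.012, "dy": 0, "dz": 0.0015, "twist": 0}, {"dx": -0.014, "dy": 0, "dz": 0.0015, "twist": 0}, {"dx": -0.014, "dy": 0, "dz": 0.0015, "twist": 0}])

```text
t: 6.5
eef_pos: [459.0, -87.6, 115.6]
tcp_rot: [3.142, 0.0, 3.141]
ft_force: [0.3, 0.0, -1.0]
opening: 0.185
```

Request:
carry_out(moves=[{"dx": -0.001, "dy": 0, "dz": 0, "twist": 0}, {"dx": -0.0025, "dy": 0, "dz": 0, "twist": 0}, {"dx": -0.004, "dy": 0, "dz": 0, "twist": 0}, {"dx": -0.0055, "dy": 0, "dz": 0, "twist": 0}, {"dx": -0.007, "dy": 0, "dz": 0, "twist": 0}])

```text
t: 7.0
eef_pos: [465.6, -87.6, 115.6]
tcp_rot: [3.141, -0.0, 3.141]
ft_force: [-0.8, 0.1, -0.7]
opening: 0.188
```

Request:
carry_out(moves=[{"dx": -0.0015, "dy": 0, "dz": 0, "twist": 0}, {"dx": -0.003, "dy": 0, "dz": 0, "twist": 0}, {"dx": -0.0045, "dy": 0, "dz": 0, "twist": 0}, {"dx": -0.006, "dy": 0, "dz": 0, "twist": 0}, {"dx": -0.0075, "dy": 0, "dz": 0, "twist": 0}])

```text
t: 7.5
eef_pos: [473.3, -87.6, 115.6]
tcp_rot: [3.141, -0.0, 3.141]
ft_force: [-1.1, 0.5, 0.1]
opening: 0.188
```

```bash
cat > blk.py <<'E'
import sys
from h import *
s=state();print('t',s['t'].__round__(2),s['eef_pos'].round(2),'F',s['ft_force'].round(2))
def tail(p):
    # white tail strip of block: side camera, rows of the top face at z=133 along jig axis y in -100..-74
    K,R,t=cam('side'); out=[]
    g=cv2.GaussianBlur(cv2.cvtColor(p,cv2.COLOR_RGB2HSV)[...,2].astype(np.float32),(3,3),0)
    xs=np.arange(525,640,.25)
    for y in np.arange(-98,-76,2.):
        Q=np.c_[xs,0*xs+y,0*xs+133]@R.T+t; uv=Q@K.T; uv=uv[:,:2]/uv[:,2:]
        v=cv2.remap(g,uv[:,0].astype(np.float32),uv[:,1].astype(np.float32),cv2.INTER_LINEAR).ravel()
        # trailing edge white->grey of the strip (steel blade edge): strongest fall after bright strip
        dv=np.gradient(cv2.GaussianBlur(v[None],(0,0),4)[0]); b=np.argmax(dv[:]); k=[i for i in range(len(dv)) if v[i]>200]
        if k: out.append((xs[k[0]],xs[np.argmin(np.where((xs>xs[k[0]])&(xs<xs[k[0]]+30),dv,9))]))
    return np.median(out,0)
if len(sys.argv)>1:
    for f in sys.argv[1:]: print(f,tail(np.load(f)['p']))
else:
    p,d=grab('side','side_t%.2f'%s['t']); print('tail/strip edge',tail(p))
E
python3 blk.py side1.npz side5.npz; python3 blk.py
```

```text
t 7.5 [473.26 -87.61 115.58] F [-1.12  0.52  0.09]
side1.npz [547. 575.]
side5.npz [546.25 575.  ]
t 7.5 [473.26 -87.61 115.58] F [-1.12  0.52  0.09]
tail/strip edge [555.25 576.5 ]
```

The block moved about 8.6 mm, so contact is at TCP x ≈ 464.7 and the stop can't come before TCP x ≈ 506. Taps 2 to 4 go to x ≈ 483, 493 and 502, drawing back each time.

Request:
carry_out(moves=[{"dx": 0.004, "dy": 0, "dz": 0, "twist": 0}, {"dx": 0.008, "dy": 0, "dz": 0, "twist": 0}, {"dx": 0.008, "dy": 0, "dz": 0, "twist": 0}, {"dx": 0.004, "dy": 0, "dz": 0, "twist": 0}, {"dx": 0.001, "dy": 0, "dz": 0, "twist": 0}])

```text
t: 8.05
eef_pos: [472.7, -87.7, 115.7]
tcp_rot: [-3.142, 0.001, 3.141]
ft_force: [-0.2, 0.0, -1.2]
opening: 0.185
```

Request:
carry_out(moves=[{"dx": -0.002, "dy": 0, "dz": 0, "twist": 0}, {"dx": -0.004, "dy": 0, "dz": 0, "twist": 0}, {"dx": -0.006, "dy": 0, "dz": 0, "twist": 0}, {"dx": -0.008, "dy": 0, "dz": 0, "twist": 0}, {"dx": -0.01, "dy": 0, "dz": 0, "twist": 0}])

```text
t: 8.55
eef_pos: [482.3, -87.6, 115.6]
tcp_rot: [3.141, -0.0, 3.141]
ft_force: [-0.7, 0.2, -0.9]
opening: 0.186
```

Request:
carry_out(moves=[{"dx": 0.004, "dy": 0, "dz": 0, "twist": 0}, {"dx": 0.008, "dy": 0, "dz": 0, "twist": 0}, {"dx": 0.008, "dy": 0, "dz": 0, "twist": 0}, {"dx": 0.004, "dy": 0, "dz": 0, "twist": 0}, {"dx": 0.001, "dy": 0, "dz": 0, "twist": 0}])

```text
t: 9.05
eef_pos: [481.7, -87.7, 115.8]
tcp_rot: [-3.141, 0.001, 3.141]
ft_force: [0.5, -0.1, -1.2]
opening: 0.19
```

Request:
carry_out(moves=[{"dx": -0.002, "dy": 0, "dz": 0, "twist": 0}, {"dx": -0.004, "dy": 0, "dz": 0, "twist": 0}, {"dx": -0.006, "dy": 0, "dz": 0, "twist": 0}, {"dx": -0.008, "dy": 0, "dz": 0, "twist": 0}, {"dx": -0.011, "dy": 0, "dz": 0, "twist": 0}])

```text
t: 9.55
eef_pos: [492.2, -87.6, 115.6]
tcp_rot: [3.141, -0.0, 3.141]
ft_force: [-0.3, 0.6, -1.1]
opening: 0.192
```

Request:
carry_out(moves=[{"dx": 0.004, "dy": 0, "dz": 0, "twist": 0}, {"dx": 0.008, "dy": 0, "dz": 0, "twist": 0}, {"dx": 0.008, "dy": 0, "dz": 0, "twist": 0}, {"dx": 0.004, "dy": 0, "dz": 0, "twist": 0}, {"dx": 0.001, "dy": 0, "dz": 0, "twist": 0}])

```text
t: 10.05
eef_pos: [491.7, -87.7, 115.8]
tcp_rot: [-3.142, 0.001, 3.141]
ft_force: [0.7, 0.4, -0.5]
opening: 0.191
```

Request:
carry_out(moves=[{"dx": -0.002, "dy": 0, "dz": 0, "twist": 0}, {"dx": -0.004, "dy": 0, "dz": 0, "twist": 0}, {"dx": -0.006, "dy": 0, "dz": 0, "twist": 0}, {"dx": -0.008, "dy": 0, "dz": 0, "twist": 0}, {"dx": -0.01, "dy": 0, "dz": 0, "twist": 0}])

```text
t: 10.55
eef_pos: [501.3, -87.6, 115.6]
tcp_rot: [3.141, -0.0, 3.141]
ft_force: [-0.4, 1.2, -1.9]
opening: 0.184
```

```bash
python3 blk.py
```

```text
t 10.55 [501.28 -87.61 115.56] F [-0.4   1.25 -1.91]
tail/strip edge [583.5  612.25]
```

Request:
carry_out(moves=[{"dx": 0.004, "dy": 0, "dz": 0, "twist": 0}, {"dx": 0.008, "dy": 0, "dz": 0, "twist": 0}, {"dx": 0.008, "dy": 0, "dz": 0, "twist": 0}, {"dx": 0.004, "dy": 0, "dz": 0, "twist": 0}, {"dx": 0.001, "dy": 0, "dz": 0, "twist": 0}])

```text
t: 11.1
eef_pos: [500.7, -87.8, 115.8]
tcp_rot: [-3.142, 0.001, 3.141]
ft_force: [0.6, 0.1, -1.4]
opening: 0.185
```

Request:
carry_out(moves=[{"dx": -0.001, "dy": 0, "dz": 0, "twist": 0}, {"dx": -0.002, "dy": 0, "dz": 0, "twist": 0}, {"dx": -0.003, "dy": 0, "dz": 0, "twist": 0}, {"dx": -0.004, "dy": 0, "dz": 0, "twist": 0}, {"dx": -0.004, "dy": 0, "dz": 0, "twist": 0}])

```text
t: 11.6
eef_pos: [504.3, -87.7, 115.6]
tcp_rot: [3.142, 0.0, 3.141]
ft_force: [0.0, 0.4, -0.7]
opening: 0.188
```

Request:
carry_out(moves=[{"dx": -0.0005, "dy": 0, "dz": 0, "twist": 0}, {"dx": -0.001, "dy": 0, "dz": 0, "twist": 0}, {"dx": -0.001, "dy": 0, "dz": 0, "twist": 0}])

```text
t: 11.9
eef_pos: [505.2, -87.6, 115.6]
tcp_rot: [3.141, 0.0, 3.141]
ft_force: [0.1, -0.5, -1.2]
opening: 0.19
```

Request:
carry_out(moves=[{"dx": -0.0005, "dy": 0, "dz": 0, "twist": 0}, {"dx": -0.001, "dy": 0, "dz": 0, "twist": 0}, {"dx": -0.001, "dy": 0, "dz": 0, "twist": 0}])

```text
t: 12.2
eef_pos: [506.2, -87.6, 115.6]
tcp_rot: [3.142, 0.0, 3.141]
ft_force: [-1.3, 0.0, 0.2]
opening: 0.188
```

Request:
carry_out(moves=[{"dx": -0.0005, "dy": 0, "dz": 0, "twist": 0}, {"dx": -0.001, "dy": 0, "dz": 0, "twist": 0}, {"dx": -0.001, "dy": 0, "dz": 0, "twist": 0}])

```text
t: 12.5
eef_pos: [507.2, -87.7, 115.6]
tcp_rot: [3.142, 0.0, 3.141]
ft_force: [-0.8, -0.4, -0.7]
opening: 0.188
```

Request:
carry_out(moves=[{"dx": -0.0005, "dy": 0, "dz": 0, "twist": 0}, {"dx": -0.001, "dy": 0, "dz": 0, "twist": 0}, {"dx": -0.001, "dy": 0, "dz": 0, "twist": 0}])

```text
t: 12.8
eef_pos: [508.3, -87.7, 115.6]
tcp_rot: [3.142, 0.0, 3.141]
ft_force: [-0.8, -0.0, -1.3]
opening: 0.187
```

Request:
carry_out(moves=[{"dx": -0.0005, "dy": 0, "dz": 0, "twist": 0}, {"dx": -0.001, "dy": 0, "dz": 0, "twist": 0}, {"dx": -0.001, "dy": 0, "dz": 0, "twist": 0}])

```text
t: 13.1
eef_pos: [509.3, -87.6, 115.6]
tcp_rot: [3.142, 0.0, 3.141]
ft_force: [-0.8, 0.3, -0.7]
opening: 0.189
```

Request:
carry_out(moves=[{"dx": -0.0005, "dy": 0, "dz": 0, "twist": 0}, {"dx": -0.001, "dy": 0, "dz": 0, "twist": 0}, {"dx": -0.001, "dy": 0, "dz": 0, "twist": 0}])

```text
t: 13.4
eef_pos: [510.2, -87.6, 115.6]
tcp_rot: [3.142, 0.0, 3.141]
ft_force: [-0.6, -0.2, -0.8]
opening: 0.186
```

Request:
carry_out(moves=[{"dx": -0.0005, "dy": 0, "dz": 0, "twist": 0}, {"dx": -0.001, "dy": 0, "dz": 0, "twist": 0}, {"dx": -0.001, "dy": 0, "dz": 0, "twist": 0}])

```text
t: 13.7
eef_pos: [511.3, -87.6, 115.6]
tcp_rot: [3.142, 0.0, 3.141]
ft_force: [-0.2, -0.2, -1.0]
opening: 0.185
```

Now I'll draw back, return, and advance another millimetre.

Request:
carry_out(moves=[{"dx": 0.004, "dy": 0, "dz": 0, "twist": 0}, {"dx": 0.008, "dy": 0, "dz": 0, "twist": 0}, {"dx": 0.008, "dy": 0, "dz": 0, "twist": 0}, {"dx": 0.004, "dy": 0, "dz": 0, "twist": 0}, {"dx": 0.001, "dy": 0, "dz": 0, "twist": 0}])

```text
t: 14.2
eef_pos: [510.7, -87.7, 115.8]
tcp_rot: [-3.142, 0.001, 3.141]
ft_force: [-0.5, -1.1, -1.2]
opening: 0.189
```

Request:
carry_out(moves=[{"dx": -0.0005, "dy": 0, "dz": 0, "twist": 0}, {"dx": -0.001, "dy": 0, "dz": 0, "twist": 0}, {"dx": -0.0015, "dy": 0, "dz": 0, "twist": 0}, {"dx": -0.002, "dy": 0, "dz": 0, "twist": 0}, {"dx": -0.002, "dy": 0, "dz": 0, "twist": 0}])

```text
t: 14.7
eef_pos: [512.1, -87.6, 115.6]
tcp_rot: [3.141, -0.0, 3.141]
ft_force: [0.0, 1.4, -1.4]
opening: 0.183
```

Request:
carry_out(moves=[{"dx": -0.0005, "dy": 0, "dz": 0, "twist": 0}, {"dx": -0.001, "dy": 0, "dz": 0, "twist": 0}, {"dx": -0.001, "dy": 0, "dz": 0, "twist": 0}])

```text
t: 15.0
eef_pos: [513.2, -87.6, 115.6]
tcp_rot: [3.141, -0.0, 3.141]
ft_force: [-2.0, -0.4, -1.1]
opening: 0.19
```

Request:
carry_out(moves=[{"dx": -0.0005, "dy": 0, "dz": 0, "twist": 0}, {"dx": -0.001, "dy": 0, "dz": 0, "twist": 0}, {"dx": -0.001, "dy": 0, "dz": 0, "twist": 0}])

```text
t: 15.3
eef_pos: [514.2, -87.6, 115.6]
tcp_rot: [3.142, 0.0, 3.141]
ft_force: [-0.9, 0.2, -1.5]
opening: 0.19
```

Request:
carry_out(moves=[{"dx": -0.0005, "dy": 0, "dz": 0, "twist": 0}, {"dx": -0.001, "dy": 0, "dz": 0, "twist": 0}, {"dx": -0.001, "dy": 0, "dz": 0, "twist": 0}])

```text
t: 15.6
eef_pos: [515.2, -87.6, 115.6]
tcp_rot: [3.141, -0.0, 3.141]
ft_force: [-1.2, -1.3, -1.7]
opening: 0.187
```

Request:
carry_out(moves=[{"dx": -0.0005, "dy": 0, "dz": 0, "twist": 0}, {"dx": -0.001, "dy": 0, "dz": 0, "twist": 0}, {"dx": -0.001, "dy": 0, "dz": 0, "twist": 0}])

```text
t: 15.9
eef_pos: [515.3, -87.5, 115.5]
tcp_rot: [3.141, -0.002, 3.141]
ft_force: [-6.9, -0.4, 3.0]
opening: 0.186
```

It's firm: the TCP stayed at x = 515.3 while the command advanced 0.9 mm, and the force rose to 6.9 N. That is about 50.5 mm of travel. I'll draw back, then re-touch softly once to confirm.

Request:
carry_out(moves=[{"dx": 0.003, "dy": 0, "dz": 0, "twist": 0}, {"dx": 0.007, "dy": 0, "dz": 0, "twist": 0}, {"dx": 0.007, "dy": 0, "dz": 0, "twist": 0}, {"dx": 0.003, "dy": 0, "dz": 0, "twist": 0}, {"dx": 0.0015, "dy": 0, "dz": 0, "twist": 0}])

```text
t: 16.4
eef_pos: [515.3, -87.8, 115.7]
tcp_rot: [-3.142, 0.001, 3.141]
ft_force: [-4.6, 0.3, 0.0]
opening: 0.194
```

Request:
carry_out(moves=[{"dx": -0.0005, "dy": 0, "dz": 0, "twist": 0}, {"dx": -0.001, "dy": 0, "dz": 0, "twist": 0}, {"dx": -0.001, "dy": 0, "dz": 0, "twist": 0}])

```text
t: 16.7
eef_pos: [515.3, -87.6, 115.5]
tcp_rot: [3.141, -0.001, 3.141]
ft_force: [-3.7, 0.1, -0.2]
opening: 0.188
```

The stop is at the same place (x = 515.3) with about 4 N. I'll back straight out, lift, and look.

Request:
carry_out(moves=[{"dx": 0.005, "dy": 0, "dz": 0, "twist": 0}, {"dx": 0.02, "dy": 0, "dz": 0, "twist": 0}, {"dx": 0.045, "dy": 0, "dz": 0, "twist": 0}, {"dx": 0.065, "dy": 0, "dz": 0, "twist": 0}, {"dx": 0.07, "dy": 0, "dz": 0, "twist": 0}])

```text
t: 17.2
eef_pos: [444.1, -87.4, 115.8]
tcp_rot: [3.141, -0.0, 3.141]
ft_force: [0.2, -0.0, -1.0]
opening: 0.192
```

Request:
carry_out(moves=[{"dx": 0, "dy": 0, "dz": -0.015, "twist": 0}, {"dx": 0, "dy": 0, "dz": -0.04, "twist": 0}, {"dx": 0, "dy": 0, "dz": -0.062, "twist": 0}, {"dx": 0, "dy": 0, "dz": -0.07, "twist": 0}, {"dx": 0, "dy": 0, "dz": -0.07, "twist": 0}])

```text
t: 17.7
eef_pos: [446.4, -87.8, 186.3]
tcp_rot: [-3.141, 0.003, 3.141]
ft_force: [-0.8, 0.0, -0.9]
opening: 0.189
```

```bash
python3 go.py 607.8 138.9 185 176.4;python3 blk.py
python3 - <<'E'
import glob;from h import *
p=np.load(sorted(glob.glob('side_t1[67]*'))[-1])['p']
cv2.imwrite('pics/s8.png',cv2.resize(p[150:380,250:490],None,fx=2.6,fy=2.6,interpolation=cv2.INTER_CUBIC)[:,:,::-1])
E
```

```text
t 17.7 pos [446.42 -87.8  186.3 ] rot [-1.7996e+02  1.4000e-01  1.7998e+02] F [-0.81  0.02 -0.92] open 0.189
dx -0.1613 dy 0.2268 dz 0.0013 twist 3.58
t 17.7 [446.42 -87.8  186.3 ] F [-0.81  0.02 -0.92]
tail/strip edge [597.5  619.75]
```

View pics/s8.png

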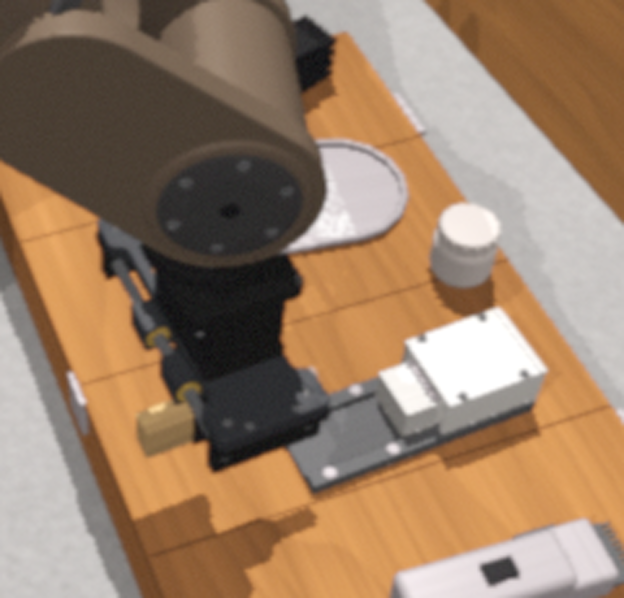

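The block's tail is at (395,400) in the crop, sticking out of the hood after about 51 mm of travel. The tool is still held level, and the jar and clipper haven't moved. Back to the tray.

Request:
carry_out(moves=[{"dx": -0.015, "dy": 0.021, "dz": 0, "twist": 1}, {"dx": -0.04, "dy": 0.056, "dz": 0, "twist": 2}, {"dx": -0.067, "dy": 0.094, "dz": 0, "twist": 3}, {"dx": -0.094, "dy": 0.132, "dz": 0, "twist": 3.6}, {"dx": -0.12, "dy": 0.169, "dz": 0, "twist": 3.6}])

```text
t: 18.25
eef_pos: [566.4, 83.1, 184.0]
tcp_rot: [-3.142, -0.002, 3.078]
ft_force: [0.7, -0.8, -1.2]
opening: 0.191
```

Request:
carry_out(moves=[{"dx": -0.018, "dy": 0.025, "dz": 0, "twist": 0}, {"dx": -0.03, "dy": 0.044, "dz": 0, "twist": 0}, {"dx": -0.037, "dy": 0.055, "dz": 0, "twist": 0}, {"dx": -0.037, "dy": 0.055, "dz": 0, "twist": 0}, {"dx": -0.037, "dy": 0.055, "dz": 0, "twist": 0}])

```text
t: 18.75
eef_pos: [605.5, 133.3, 184.8]
tcp_rot: [-3.141, -0.001, 3.078]
ft_force: [0.4, -0.4, -0.9]
opening: 0.189
```

Request:
carry_out(moves=[{"dx": 0, "dy": 0, "dz": 0, "twist": 0}, {"dx": 0, "dy": 0, "dz": 0, "twist": 0}])

```text
t: 18.95
eef_pos: [605.8, 133.0, 185.8]
tcp_rot: [3.142, 0.0, 3.077]
ft_force: [-0.2, -0.4, -1.0]
opening: 0.187
```

```bash
python3 go.py 607.8 138.9 112 176.4
```

```text
t 18.95 pos [605.85 133.03 185.84] rot [1.8000e+02 1.0000e-02 1.7632e+02] F [-0.23 -0.38 -1.04] open 0.187
dx -0.0016 dy 0.0060 dz 0.0738 twist -0.08
```

Request:
carry_out(moves=[{"dx": -0.001, "dy": 0.003, "dz": 0.02, "twist": 0}, {"dx": -0.0015, "dy": 0.006, "dz": 0.045, "twist": 0}, {"dx": -0.0015, "dy": 0.006, "dz": 0.06, "twist": 0}, {"dx": -0.0015, "dy": 0.006, "dz": 0.07, "twist": 0}, {"dx": -0.0015, "dy": 0.006, "dz": 0.074, "twist": 0}])

```text
t: 19.45
eef_pos: [607.8, 139.3, 111.1]
tcp_rot: [-3.141, -0.001, 3.078]
ft_force: [1.3, -0.8, -1.2]
opening: 0.187
```

Request:
carry_out(moves=[{"dx": 0, "dy": 0, "dz": 0, "twist": 0}, {"dx": 0, "dy": 0, "dz": 0.001, "twist": 0}, {"dx": 0, "dy": 0, "dz": 0.002, "twist": 0}, {"dx": 0, "dy": 0, "dz": 0.003, "twist": 0}, {"dx": 0, "dy": 0, "dz": 0.003, "twist": 0}])

```text
t: 19.95
eef_pos: [608.0, 139.8, 108.8]
tcp_rot: [3.141, 0.0, 3.078]
ft_force: [0.1, -0.1, -0.6]
opening: 0.186
```

Request:
carry_out(moves=[{"dx": 0, "dy": 0, "dz": 0.0005, "twist": 0}, {"dx": 0, "dy": 0, "dz": 0.001, "twist": 0}, {"dx": 0, "dy": 0, "dz": 0.0015, "twist": 0}, {"dx": 0, "dy": 0, "dz": 0.0015, "twist": 0}])

```text
t: 20.35
eef_pos: [608.0, 139.8, 107.1]
tcp_rot: [3.141, 0.0, 3.078]
ft_force: [1.1, 0.1, -0.2]
opening: 0.189
```

Request:
carry_out(moves=[{"dx": 0, "dy": 0, "dz": 0.0003, "twist": 0}, {"dx": 0, "dy": 0, "dz": 0.0004, "twist": 0}, {"dx": 0, "dy": 0, "dz": 0.0004, "twist": 0}])

```text
t: 20.65
eef_pos: [608.0, 139.8, 107.1]
tcp_rot: [3.141, 0.0, 3.078]
ft_force: [-1.7, -1.3, 5.5]
opening: 0.19
```

The tool is on the tray floor (5.5 N). I'll ease off, open and rise.

Request:
carry_out(moves=[{"dx": 0, "dy": 0, "dz": -0.0003, "twist": 0}, {"dx": 0, "dy": 0, "dz": -0.0003, "twist": 0}])

```text
t: 20.85
eef_pos: [608.0, 139.8, 107.1]
tcp_rot: [3.141, 0.0, 3.078]
ft_force: [-1.6, 0.3, 3.4]
opening: 0.189
```

Request:
carry_out(moves=[{"dx": 0, "dy": 0, "dz": 0, "twist": 0}, {"dx": 0, "dy": 0, "dz": 0, "twist": 0}, {"dx": 0, "dy": 0, "dz": 0, "twist": 0}, {"dx": 0, "dy": 0, "dz": 0, "twist": 0}, {"dx": 0, "dy": 0, "dz": 0, "twist": 0}], grip=0.05)

```text
t: 21.35
eef_pos: [608.0, 139.8, 107.0]
tcp_rot: [3.142, -0.0, 3.078]
ft_force: [-0.8, 0.6, -0.7]
opening: 0.508
```

Request:
carry_out(moves=[{"dx": 0, "dy": 0, "dz": -0.01, "twist": 0}, {"dx": 0, "dy": 0, "dz": -0.03, "twist": 0}, {"dx": 0, "dy": 0, "dz": -0.065, "twist": 0}, {"dx": 0, "dy": 0, "dz": -0.1, "twist": 0}, {"dx": 0, "dy": 0, "dz": -0.12, "twist": 0}])

```text
t: 21.85
eef_pos: [608.6, 139.9, 230.7]
tcp_rot: [3.141, 0.004, 3.078]
ft_force: [0.7, 0.2, 0.5]
opening: 0.529
```

Request:
carry_out(moves=[{"dx": 0.03, "dy": 0.03, "dz": 0, "twist": 0}, {"dx": 0.06, "dy": 0.06, "dz": 0, "twist": 0}, {"dx": 0.09, "dy": 0.09, "dz": 0, "twist": 0}, {"dx": 0.12, "dy": 0.12, "dz": 0, "twist": 0}, {"dx": 0.15, "dy": 0.15, "dz": 0, "twist": 0}])

```text
t: 22.35
eef_pos: [466.6, 300.0, 228.0]
tcp_rot: [3.141, 0.001, 3.078]
ft_force: [1.7, 0.5, 1.0]
opening: 0.529
```

Request:
carry_out(moves=[{"dx": 0.03, "dy": 0.03, "dz": 0, "twist": 0}, {"dx": 0.06, "dy": 0.06, "dz": 0, "twist": 0}, {"dx": 0.09, "dy": 0.09, "dz": 0, "twist": 0}, {"dx": 0.1, "dy": 0.12, "dz": 0, "twist": 0}, {"dx": 0.1, "dy": 0.13, "dz": 0, "twist": 0}])

```text
t: 22.85
eef_pos: [374.8, 437.3, 228.0]
tcp_rot: [3.14, 0.001, 3.081]
ft_force: [-0.2, -1.2, -1.0]
opening: 0.526
```

```bash
python3 blk.py
python3 - <<'E'
from h import *
p,d=grab('top','top9')
cv2.imwrite('pics/t9.png',cv2.resize(p[110:320,190:500],None,fx=2.5,fy=2.5,interpolation=cv2.INTER_CUBIC)[:,:,::-1])
a=np.load('top1.npz')['p'].astype(int)
for n,(u,v,r) in dict(combs=(230,152,16),jar=(343,149,14),clipper=(455,205,40)).items():
    print(n,np.abs(a-p)[v-r:v+r,u-14:u+14].mean().round(2))
C=cloud('top',d);hsv=cv2.cvtColor(p,cv2.COLOR_RGB2HSV)
m=(hsv[...,0]>10)&(hsv[...,0]<28)&(hsv[...,1]>70)&(C[...,2]>118)&(C[...,1]>90)&(C[...,1]<190)&(C[...,0]>480)&(C[...,0]<720)
cs,_=cv2.findContours(m.astype(np.uint8),0,1);c=max(cs,key=cv2.contourArea)[:,0];print(cv2.minAreaRect(plane('top',c,133)[:,:2].astype(np.float32)))
E
```

```text
t 22.85 [374.8  437.32 227.99] F [-0.16 -1.21 -0.96]
tail/strip edge [598.   619.25]
combs 5.1
jar 10.75
clipper 9.0
((608.361572265625, 139.88800048828125), (18.631376266479492, 90.44346618652344), 86.53845977783203)
```

View pics/t9.png

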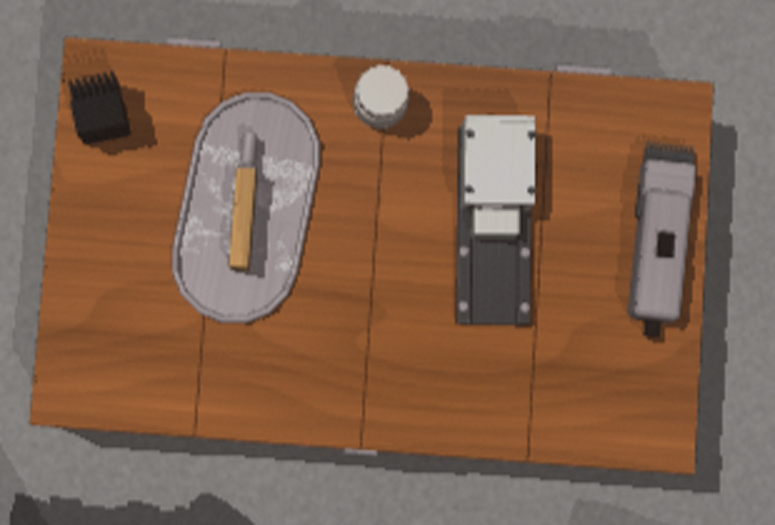

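The tool is standing in the tray at (243,215) in the crop, and the block is under the hood with its tail at (496,222). The combs, jar and clipper look unmoved. Handing in.

```bash
python3 -c "
from cell import *
print(job_done())"
```

```text
the job is handed in; nothing more can be done
None
```

The job is done and handed in. The block is resting against the hidden stop and the beech tool is back in the tray, after about 23 s on the robot's clock.

- **Tapping:** I pushed the block about 51 mm in taps of roughly 10 mm or less, drawing the nose back between taps. The last 11 mm went in 1–2 mm steps with the force read after each.
- **Stop:** the tool stopped dead at x = 515.3 mm and the force read 6.9 N. After drawing back, I touched it again at the same place with about 4 N. These readings come at the end of each call, so a brief peak could have been higher.
- **Final checks:**
  - The tool stands on its edge in the tray, within about 1 mm of where it started. I set it down with about 5.5 N before opening the fingers.
  - The block's tail read 597.5 and then 598.0 mm, so it did not spring back within what the camera can resolve.
  - The combs, jar and clipper look unmoved in the final picture. A pixel comparison with the first picture was not clean (mean differences of 5 to 11 grey levels). I put that down to shadows and image noise but did not check it further.
- **Refused moves:** the first three move calls were refused because rows lacked some keys. The arm did not move and nothing was affected.

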